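Loopback plug into the tester's keyed port

TASK

Slide the tester's dust cover fully open, then take the orange-banded loopback plug from the rack and push it into the uncovered port, turning it until its key slips into the keyway, and on down against the sprung contacts until its flange sits on the rim. Finish still gripping the plug and pressing it fully home, because the contacts push it back out if you let go. Leave the blue-banded plug and the other things on the bench alone.

Things in the scene. Friction and masses are not known exactly. Their poses are not given: they have to be found in the camera images.
- cover_tab (a point): Black finger tab on the port's flat aluminium dust cover, 40 mm long (x), 10 mm thick (y), 18 mm tall; this point is its centre, 15 mm above the tester's panel and 9 mm above the 72 x 70 x 4 mm cover plate. Rails 8 mm tall flank the cover; only knobs and posts up to 14 mm tall stand on the panel, behind it. Axes are the tester's: z up, the cover opens towards -y.
- cover (a joint): How far the cover has slid open, m: 0 closed over the port, 0.078 at its stop. It moves towards the tester's -y with about 2 N of friction and stays where it is left; the plug clears it from 0.062.
- socket_mouth (a point): Centre of the port's mouth, level with its dark metal rim, which is flush with the top panel of the grey tester (240 x 340 mm, 85 mm high, fixed). z points up out of the port; x points from the centre to the single keyway, which a white mark on the rim shows. The bore is 32 mm wide; the keyway is 9.5 mm wide and reaches 21 mm from the centre; the rim is a flat ring from 16 to 26 mm radius.
- contacts (a joint): Sprung contact insert at the bottom of the port, m pressed down: 0 at rest (its face 20 mm below the rim), 0.006 when the plug's flange sits on the rim. It pushes up with 3.6 N at 0 and 7.2 N at 0.006, more than the plug's weight.
- loop_plug_mid (a point): Loopback plug (orange band, orange top), upright in the rack, about 0.16 kg; this point is on its axis half-way up, 38.5 mm above its lower end. Round black grip 38 mm in diameter from 34 to 77 mm above the lower end. z points up; x points to its single key, as does a white line on the top and flange. Fully home it is 12.5 mm above socket_mouth; with the key resting on the rim, 30.5 mm.
- loop_plug_tip (a point): Centre of the loopback plug's lower end, axes as loop_plug_mid. Above it: a 30 mm aluminium spigot 26 mm long (lowest 5 mm tapering to 22 mm), then a 48 mm flange 8 mm thick, then the grip. The brass key on the spigot is 7 mm wide, starts 8 mm above this point, runs up to the flange and reaches 19.5 mm from the axis.
- rack: Grey plug rack, 190 x 76 x 16 mm, fixed; the origin is under its centre, x along its length. Its two round holes, 34 mm wide and 7 mm deep, lie 55 mm either side of the centre along x; one holds the loopback plug, the other the blue one.
- term_plug_mid (a point): Terminator plug of the same shape with a blue band and blue top, standing in the rack's other hole; half-way up its axis. To be left alone.
- multimeter_mid (a point): Grey multimeter lying flat, 180 x 88 x 46 mm; its centre. To be left alone.
- screwdriver: Small screwdriver with a blue handle, 170 mm long, lying left of the rack; origin under its middle, x towards its tip. To be left alone.
- tape_roll: Roll of blue tape lying flat, 60 mm wide, 28 mm high; origin under its centre. To be left alone.
- water_bottle: Clear water bottle, 68 mm wide, 210 mm high, standing to the left; origin under its centre. To be left alone.
- mouse: Black computer mouse, 100 x 58 x 28 mm, on the right; origin under its centre. To be left alone.
There are look-alikes about, which are no part of the job. Leave any purple or red look-alike of the part that bears loop_plug_mid alone.

How it is judged:
By the outcome, as a careful person would: the job done as asked, in the order asked, and still so for the second after the job is handed in, while the arm keeps its last pose, push and grip.
It also fails if it takes over 51 s, if anything falls off the work surface, if the arm or the gripper's body presses on something with over 40 N, if the wrist force passes 120 N, or if a joint passes its speed limit or range.

ROBOT

A 6-joint arm with a two-finger parallel gripper is mounted at the origin on the work surface. World frame = base frame: x ahead of the robot, y to its left, z up, the work surface at z = 0. Lengths are in m, angles in degrees, forces in N, time in s.
With the tool pointing down it reaches from about 0.325 to 0.85 m from the base axis. Payload 15.5 kg.
Tool frame: the origin (TCP) lies at the very end of the fingers, on their centre line; the grasp point (between the pads) lies arm.grip_depth behind it (arm.grip_depth is the distance from the TCP to the grasp point, in m); z points along the fingers, y is the direction in which the jaws open and shut (so a half turn about z gives the same grasp; the last joint's range is limited). The gripper opens to 91 mm and grips with 3 to 60 N. Pads are 32 mm wide; open, the fingers measure 118 mm over their backs; the gripper's body (76 mm by 178 mm) begins 60 mm behind the grasp point.
Start: joints at [64.486, 28.281, 77.091, -0, 74.628, -5.472], TCP at [0.214, 0.587, 0.214] pointing down, gripper open.
Joint ranges: [-166.48, 166.48], [-47.26, 123.95], [12.59, 153.08], [-70.14, 250.14], [6.76, 159.57], [-176.63, 176.63]. Speed limits (degrees/s): [108.29, 108.29, 147.25, 172.46, 172.46, 172.46].

INTERFACE

Orientations are given as a 3x3 rotation matrix whose columns are the frame's x, y, z axes.
In Python, from rig import arm gives the robot as it stands. Calls block until the motion is done:
- arm.move_to(position, orientation): joint-space move of the TCP to a pose.
- arm.move_l(position, orientation=None, feed=0.15): straight line of the TCP; orientation=None keeps the orientation; feed is the mean speed in m/s.
- arm.move_joints(angles): joint-space move.
- arm.grip(opening): finger opening in m; the grip force is fixed at half the most; returns when the fingers have stopped.
- arm.sleep(seconds).
- arm.solve_ik(position, orientation): joint angles nearest the present ones, or None.
- arm.snapshot(name): name is "side" or "top" or "wrist"; returns the picture (400x640x3 uint8, red, green, blue); there is no depth.
- arm.get_calibration(name): a dict with "intrinsics" (3x3 intrinsics, pixels), "cam_to_world" (4x4, takes a point from camera to world coordinates). Camera axes: x right, y down, z forward; pixel columns grow to the right and rows downward; lengths in m; the calibration is good to about 2 mm. A picture is of the moment at which its call begins: read the wrist's pose just before it. get_calibration takes no time and is no camera call; for the wrist camera it gives the pose at the moment of the call.
A pose or a line that the arm cannot do raises arm.Unreachable and nothing moves.
- arm.sign_off(): hands the job in, once; it reports no verdict.
Readings, each from a call of its own:
- arm.current_t(): time.
- arm.current_joint_positions(): joint angles.
- arm.current_dq(): joint speeds.
- arm.current_tau(): joint torques, N m.
- arm.current_ee_pos(): TCP position.
- arm.current_tool_rot(): TCP orientation.
- arm.current_force(): force on the tool from outside, world axes, zero at the start.
- arm.current_torque(): the same for the moment, N m.
- arm.current_width(): finger opening in m.
Only numpy, scipy, OpenCV 4.12 (cv2) and the standard library are available. Lean on these libraries where they do the work, as an engineer would, in place of code of your own. Each camera call takes 0.05 s, during which the arm holds its last target.

## Working session

There is one attempt and no reset: what is moved stays moved. The work goes in short steps, each a Python script; the robot and the scene stay as the last script left them, time stands still between calls to the robot, and variables do not carry over. Pictures are saved under pics/ and viewed, and the job is handed in when it is done.

```bash
ls; mkdir -p pics
python3 - <<'E'
from rig import arm
import cv2,numpy as np
for n in ("side","top","wrist"):
    im=arm.snapshot(n); cv2.imwrite(f"pics/{n}0.png",im[:,:,::-1])
    c=arm.get_calibration(n); print(n,np.round(c["intrinsics"],1).tolist(),np.round(c["cam_to_world"],4).tolist())
print(arm.grip_depth,arm.current_t(),np.round(arm.current_tool_rot(),3).tolist(),arm.current_width())
E
```

```text
pics
side [[452.5, 0.0, 325.4], [0.0, 452.5, 195.6], [0.0, 0.0, 1.0]] [[0.9826, -0.0973, 0.1584, 0.2879], [-0.1858, -0.4834, 0.8555, -1.1484], [-0.0067, -0.87, -0.493, 0.7775], [0.0, 0.0, 0.0, 1.0]]
top [[420.9, 0.0, 326.6], [0.0, 420.9, 198.7], [0.0, 0.0, 1.0]] [[-0.0129, -0.9966, 0.0815, 0.4357], [-0.9998, 0.0114, -0.0185, 0.0281], [0.0175, -0.0817, -0.9965, 1.2511], [0.0, 0.0, 0.0, 1.0]]
wrist [[324.6, 0.0, 322.9], [0.0, 324.6, 198.7], [0.0, 0.0, 1.0]] [[0.343, 0.9121, 0.2247, 0.1501], [0.9393, -0.3326, -0.0839, 0.6111], [-0.0018, 0.2399, -0.9708, 0.3842], [0.0, 0.0, 0.0, 1.0]]
0.0188 0.15 [[-0.939, 0.343, -0.0], [0.343, 0.939, -0.001], [0.0, -0.001, -1.0]] 0.09123186909682138
```

View pics/top0.png

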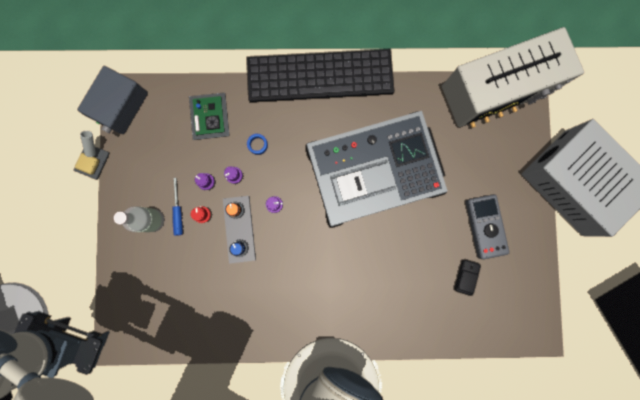

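View pics/side0.png

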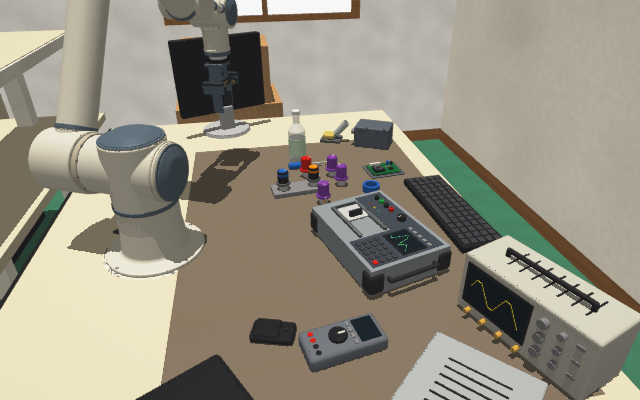

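View pics/wrist0.png

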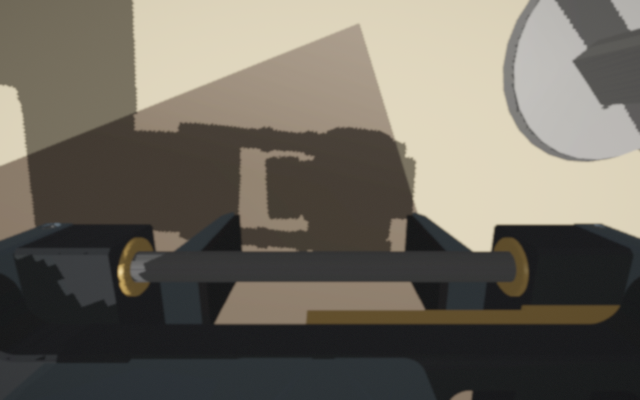

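The top view holds these candidates: orange plug at (234,209), blue at (237,249), red look-alike at (200,214), and purple ones at (204,180), (233,175) and (274,204). The tester is at (375,168), with the cover's black tab near (357,184). I'll check close crops.

Run:
```python
import cv2,numpy as np
im=cv2.imread("pics/top0.png")
a=cv2.resize(im[160:270,180:300],None,fx=5,fy=5,interpolation=cv2.INTER_CUBIC)
cv2.imwrite("pics/cropA.png",a)
b=cv2.resize(im[110:230,300:450],None,fx=5,fy=5,interpolation=cv2.INTER_CUBIC)
cv2.imwrite("pics/cropB.png",b)
s=cv2.imread("pics/side0.png")
cv2.imwrite("pics/cropC.png",cv2.resize(s[140:290,260:460],None,fx=4,fy=4,interpolation=cv2.INTER_CUBIC))
```

```text
(no output)
```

View pics/cropA.png

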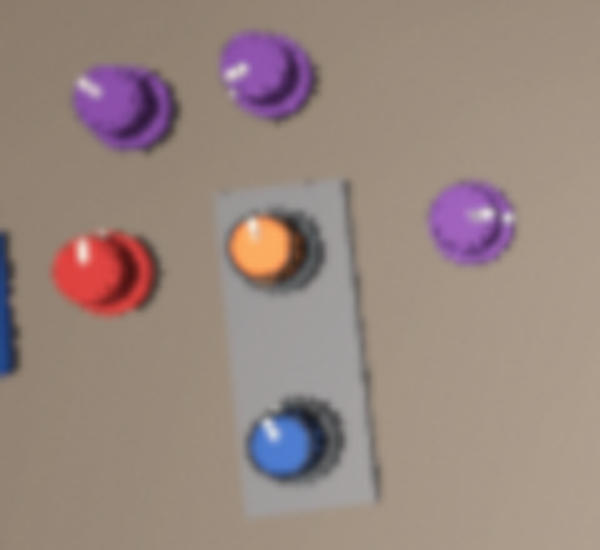

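View pics/cropB.png

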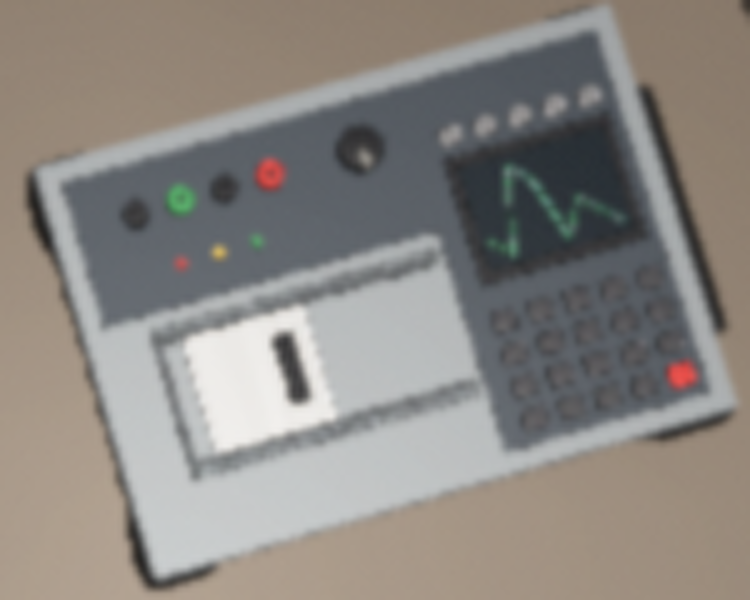

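View pics/cropC.png

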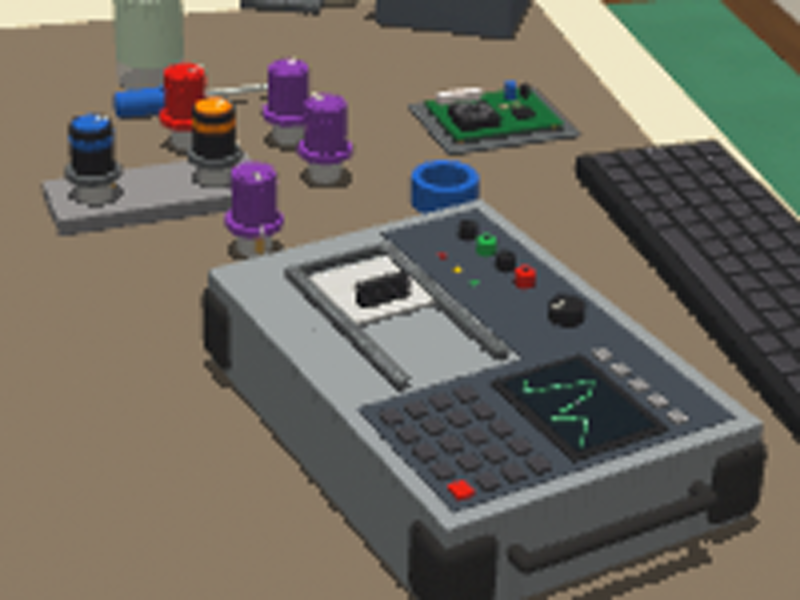

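The side view agrees: one orange-top, orange-band plug at crop C (215,130), in the rack beside the blue one, and the purple and red ones stand on the mat. The tab is at crop B (290,368), and the cover slides right in the image along the rails. Now I'll localise them.

```bash
cat > h.py <<'E'
import numpy as np, cv2
def ray(c,px):
    K=np.array(c["intrinsics"]);T=np.array(c["cam_to_world"])
    d=T[:3,:3]@np.linalg.solve(K,[px[0],px[1],1.0]); return T[:3,3],d/np.linalg.norm(d)
def plane(c,px,z):
    o,d=ray(c,px); return o+d*(z-o[2])/d[2]
def tri(r):
    A=np.zeros((3,3));b=np.zeros(3)
    for o,d in r:
        M=np.eye(3)-np.outer(d,d);A+=M;b+=M@o
    x=np.linalg.solve(A,b); return x,[float(np.linalg.norm((np.eye(3)-np.outer(d,d))@(x-o))) for o,d in r]
def proj(c,p):
    T=np.linalg.inv(np.array(c["cam_to_world"]));q=np.array(c["intrinsics"])@(T[:3,:3]@np.asarray(p)+T[:3,3]);return q[:2]/q[2]
def down(yaw): # tool y axis at world yaw (deg)
    a=np.radians(yaw); y=np.array([np.cos(a),np.sin(a),0]);z=np.array([0,0,-1.]);return np.c_[np.cross(y,z),y,z]
E
python3 - <<'E'
from rig import arm
from h import *
ct=arm.get_calibration("top");cs=arm.get_calibration("side")
im=cv2.imread("pics/top0.png");hs=cv2.cvtColor(im,cv2.COLOR_BGR2HSV)
# orange top
def blob(m,x0,x1,y0,y1):
    w=np.zeros_like(m);w[y0:y1,x0:x1]=m[y0:y1,x0:x1]
    n,l,s,c=cv2.connectedComponentsWithStats(w);i=1+np.argmax(s[1:,4]);return c[i],s[i],(l==i)
mo=cv2.inRange(hs,(5,110,190),(22,255,255))
c,s,_=blob(mo,180,300,160,270);print("orange",c,s)
print(plane(ct,c,0.086))
mb=cv2.inRange(hs,(0,0,0),(180,255,60))
c,s,l=blob(mb,340,370,165,200);print("tab",c,s,plane(ct,c,0.109))
# tester panel corner points (crop B px ->full)
B=lambda u,v:(300+(u+.5)/5-.5,110+(v+.5)/5-.5)
P=[plane(ct,B(*q),0.085)[:2] for q in [(38,170),(608,8),(735,402),(155,580)]]
for i in range(4):
    d=P[(i+1)%4]-P[i];print(P[i].round(4),np.linalg.norm(d).round(4),np.degrees(np.arctan2(d[1],d[0])).round(2))
print("ctr",np.mean(P,0))
Q=[plane(ct,B(*q),0.093)[:2] for q in [(152,330),(437,240),(476,388),(195,475)]]
for i in range(4):
    d=Q[(i+1)%4]-Q[i];print("rail",Q[i].round(4),np.linalg.norm(d).round(4),np.degrees(np.arctan2(d[1],d[0])).round(2))
A=lambda u,v:(180+(u+.5)/5-.5,160+(v+.5)/5-.5)
R=[plane(ct,A(*q),0.016)[:2] for q in [(215,192),(347,182),(378,502),(247,516)]]
for i in range(4):
    d=R[(i+1)%4]-R[i];print("rack",R[i].round(4),np.linalg.norm(d).round(4),np.degrees(np.arctan2(d[1],d[0])).round(2))
m=np.mean(R,0);ax=(R[0]+R[1]-R[2]-R[3]);ax/=np.linalg.norm(ax);print("hole",m+.055*ax, m-.055*ax,np.degrees(np.arctan2(ax[1],ax[0])))
S=cv2.imread("pics/side0.png");hS=cv2.cvtColor(S,cv2.COLOR_BGR2HSV)
c,s,_=blob(cv2.inRange(hS,(0,0,0),(180,255,50)),345,365,205,222);print("side tab",c,s)
for px in [(c)]:
    print(plane(cs,px,0.100))
E
```

```text
orange [231.64130435 209.26086957] [226 204  12  11  92]
[0.50457264 0.26905521 0.086     ]Traceback (most recent call last):
  File "<stdin>", line 13, in <module>
  File "<stdin>", line 8, in blob
    return _wrapfunc(a, 'argmax', axis=axis, out=out, **kwds)
    return bound(*args, **kwds)
ValueError: attempt to get argmax of an empty sequence
```

Run:
```python
from rig import arm
from h import *
ct=arm.get_calibration("top");cs=arm.get_calibration("side")
im=cv2.imread("pics/top0.png");hs=cv2.cvtColor(im,cv2.COLOR_BGR2HSV)
def blob(m,x0,x1,y0,y1):
    w=np.zeros_like(m);w[y0:y1,x0:x1]=m[y0:y1,x0:x1]
    n,l,s,c=cv2.connectedComponentsWithStats(w);i=1+np.argmax(s[1:,4]);return c[i],s[i],(l==i)
mb=cv2.inRange(im,(0,0,0),(110,110,110))
c,s,l=blob(mb,352,365,172,193);print("tab",c,s,plane(ct,c,0.107))
B=lambda u,v:(300+(u+.5)/5-.5,110+(v+.5)/5-.5)
def quad(n,F,pts,z):
    P=[plane(ct,F(*q),z)[:2] for q in pts]
    for i in range(4):
        d=P[(i+1)%4]-P[i];print(n,P[i].round(4),np.linalg.norm(d).round(4),np.degrees(np.arctan2(d[1],d[0])).round(2))
    print("ctr",np.mean(P,0));return P
quad("panel",B,[(38,170),(608,8),(735,402),(155,580)],.085)
quad("rail",B,[(152,330),(437,240),(476,388),(195,475)],.093)
quad("cover",B,[(183,342),(303,308),(336,418),(212,452)],.091)
A=lambda u,v:(180+(u+.5)/5-.5,160+(v+.5)/5-.5)
R=quad("rack",A,[(215,192),(347,182),(378,502),(247,516)],.016)
m=np.mean(R,0);ax=(R[0]+R[1]-R[2]-R[3]);ax/=np.linalg.norm(ax);print("hole",m+.055*ax, m-.055*ax,np.degrees(np.arctan2(ax[1],ax[0])))
S=cv2.imread("pics/side0.png")
c,s,_=blob(cv2.inRange(S,(0,0,0),(80,80,80)),345,365,205,220);print("side tab",c,s,plane(cs,c,.1))
hS=cv2.cvtColor(S,cv2.COLOR_BGR2HSV)
c,s,_=blob(cv2.inRange(hS,(5,150,120),(22,255,255)),305,325,160,182);print("side orange",c,s)
```

```text
tab [357.7804878  183.07317073] [355 177   6  13  41] [ 0.57107939 -0.07908479  0.107     ]
panel [0.6867 0.059 ] 0.3367 -74.43
panel [ 0.7771 -0.2654] 0.2346 -164.08
panel [ 0.5515 -0.3297] 0.3397 106.3
panel [ 0.4561 -0.0036] 0.2389 15.18
ctr [ 0.61786609 -0.13493038]
rail [ 0.5944 -0.0036] 0.1671 -72.97
rail [ 0.6434 -0.1634] 0.0856 -166.72
rail [ 0.5601 -0.183 ] 0.1635 106.54
rail [ 0.5135 -0.0263] 0.084 15.64
ctr [ 0.57786242 -0.09408483]
cover [ 0.5878 -0.0208] 0.0696 -74.7
cover [ 0.6062 -0.088 ] 0.0641 -164.48
cover [ 0.5444 -0.1051] 0.0715 104.69
cover [ 0.5263 -0.036 ] 0.0633 13.84
ctr [ 0.5661835  -0.06246235]
rack [0.5421 0.3101] 0.0773 -86.28
rack [0.5471 0.233 ] 0.1875 -174.39
rack [0.3605 0.2146] 0.076 95.27
rack [0.3535 0.2903] 0.1896 6.0
ctr [0.45080329 0.26201054]
hole [0.50552114 0.26757449] [0.39608545 0.2564466 ] 5.80612374159023
side tab [355.27058824 212.02352941] [349 207  14  10  85] [ 0.57131007 -0.08304516  0.1       ]
side orange [312.6969697  166.06060606] [309 164   9   5  33]
```

Run:
```python
from rig import arm
from h import *
R=down(15.5-90)
p=np.array([0.5712,-0.081,0.21])
q=arm.solve_ik(p,R);print(np.round(q,1))
print(np.round(arm.solve_ik([0.505,0.268,.15],down(5.8)),1))
arm.move_to(p,R);arm.grip(0.045)
c=arm.get_calibration("wrist");im=arm.snapshot("wrist");cv2.imwrite("pics/w1.png",im[:,:,::-1])
np.savez("w1.npz",K=c["intrinsics"],T=c["cam_to_world"])
print(arm.current_t(),arm.current_ee_pos(),arm.current_force(),proj(c,[.5712,-.081,.109]),proj(c,[.5662,-.0625,.091]))
```

```text
[-14.   24.6  84.4  -0.   71.   60.5]
[22.  28.1 89.2 -0.  62.8 16.2]
3.7083 [ 0.57119802 -0.08100268  0.20999477] [-0.47472178 -0.14169478 -0.62481658] [324.15019575 197.87483025] [303.11971753 193.09366951]
```

View pics/w1.png

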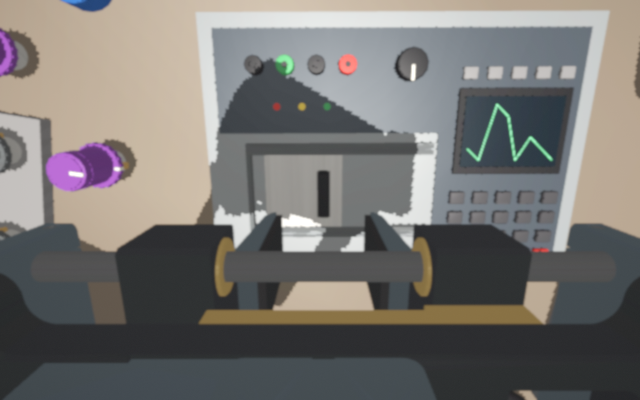

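The wrist view shows the tab at (323,193), upright between the fingers and within about 5 px of my prediction. I'll go down and grip it.

Run:
```python
from rig import arm
from h import *
p=np.array([0.572,-0.081,0.097])
arm.move_l(p+[0,0,.02],feed=.15)
arm.move_l(p,feed=.06)
f=arm.current_force();print(f)
w=arm.grip(0.0);print(arm.current_width(),arm.current_force(),arm.current_t())
im=arm.snapshot("wrist");cv2.imwrite("pics/w2.png",im[:,:,::-1])
```

```text
[ 0.70421017 -0.57955407  0.26208851]
0.00968834088449263 [-0.49682602 -0.57173026  0.71894603] 5.5917
```

View pics/w2.png

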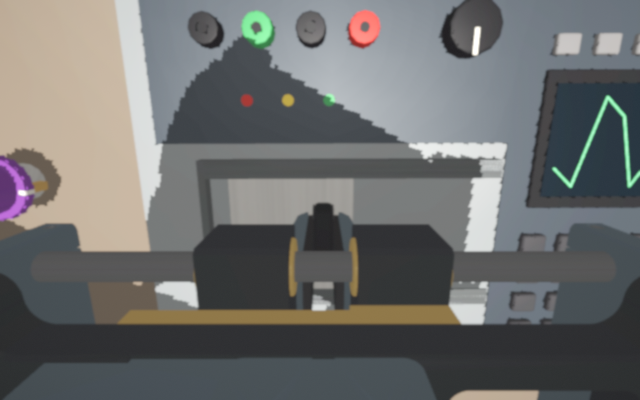

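The tab is gripped at a width of 9.7 mm, seen between the pads at (322,225). I'll slide it to the stop.

Run:
```python
from rig import arm
from h import *
a=np.radians(15.5);d=np.array([np.sin(a),-np.cos(a),0])
p0=np.array(arm.current_ee_pos())
arm.move_l(p0+d*.070,feed=.08)
for s in (.074,.076,.078,.080):
    arm.move_l(p0+d*s,feed=.03); f=arm.current_force();print(s,np.round(f,2),f@d)
    if f@d<-12: break
print((np.array(arm.current_ee_pos())-p0)@d,arm.current_t(),arm.current_width())
np.save("p0.npy",p0)
```

```text
0.074 [ 1.91 16.65  4.3 ] -15.530637487832735
0.07150989606949532 6.95 0.009369574470417677
```

Run:
```python
from rig import arm
from h import *
arm.grip(0.03);print(arm.current_force())
p=np.array(arm.current_ee_pos())
arm.move_l(p+[0,0,.10],feed=.25)
a=np.radians(15.5);d=np.array([np.sin(a),-np.cos(a),0])
q=np.array(arm.current_ee_pos()); q=q-d*.07; arm.move_l(q,feed=.25)
c=arm.get_calibration("wrist");im=arm.snapshot("wrist");cv2.imwrite("pics/w3.png",im[:,:,::-1])
np.savez("w3.npz",intrinsics=c["intrinsics"],cam_to_world=c["cam_to_world"])
im=arm.snapshot("top");cv2.imwrite("pics/top3.png",im[:,:,::-1])
print(arm.current_t())
t=im[110:230,300:450,::-1]
cv2.imwrite("pics/top3c.png",cv2.resize(t,None,fx=5,fy=5,interpolation=cv2.INTER_CUBIC))
```

```text
[ 0.66084893 -0.10871803 -0.00311589]
8.5417
```

View pics/w3.png

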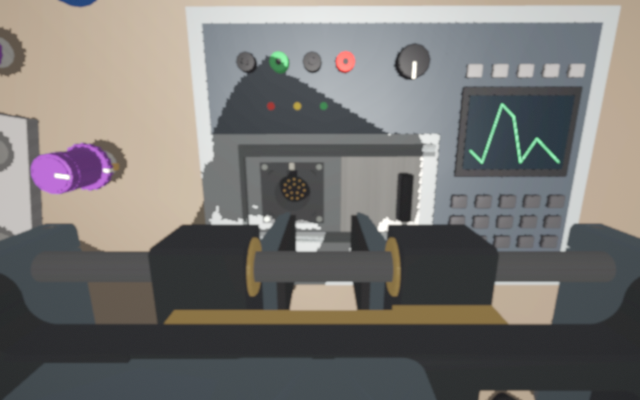

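View pics/top3c.png

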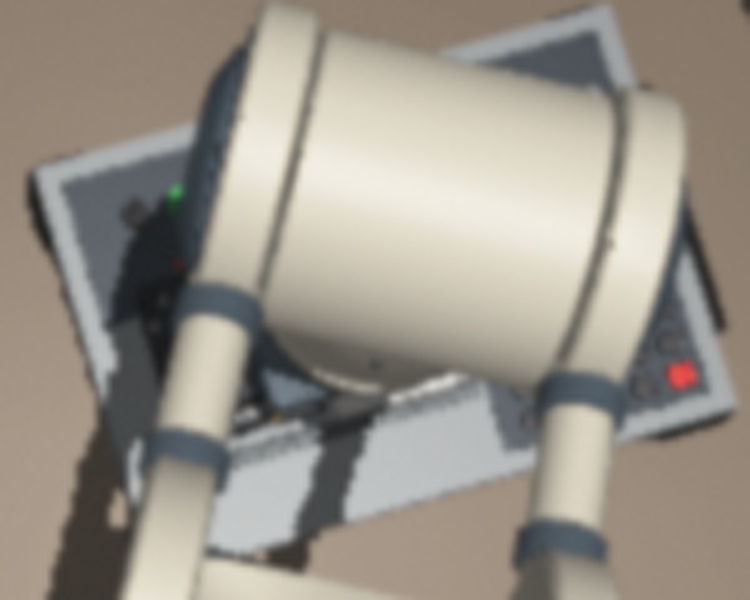

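The port is open, with its centre near (294,188) and the white keyway mark at (291,167). The tab is now at (405,196). I'll check the travel and locate the port.

Run:
```python
import cv2,numpy as np
from h import *
c3=np.load("w3.npz");z=np.load("w1.npz");c1={"intrinsics":z["K"],"cam_to_world":z["T"]}
a=np.radians(15.5);d=np.array([np.sin(a),-np.cos(a),0])
def tab(f,x0,x1):
    im=cv2.imread(f);m=cv2.inRange(im,(0,0,0),(40,40,40));w=np.zeros_like(m);w[160:225,x0:x1]=m[160:225,x0:x1]
    n,l,s,c=cv2.connectedComponentsWithStats(w);i=1+np.argmax(s[1:,4]);print(s[i],c[i]);return c[i]
A=plane(c1,tab("pics/w1.png",305,340),.105);B=plane(c3,tab("pics/w3.png",390,420),.105)
print(A,B,(B-A)@d,np.linalg.norm(B-A), np.degrees(np.arctan2((B-A)[1],(B-A)[0])))
im=cv2.imread("pics/w3.png")
cv2.imwrite("pics/w3c.png",cv2.resize(im[140:240,230:350],None,fx=6,fy=6,interpolation=cv2.INTER_CUBIC))
```

```text
[320 184   8  31 160] [323.15625 202.65   ]
[400 175  11  45 313] [404.97124601 199.85623003]
[ 0.56587739 -0.08159349  0.105     ] [ 0.59076077 -0.14863572  0.105     ] 0.07125372647452012 0.07151113856536931 -69.63709690597169
```

View pics/w3c.png

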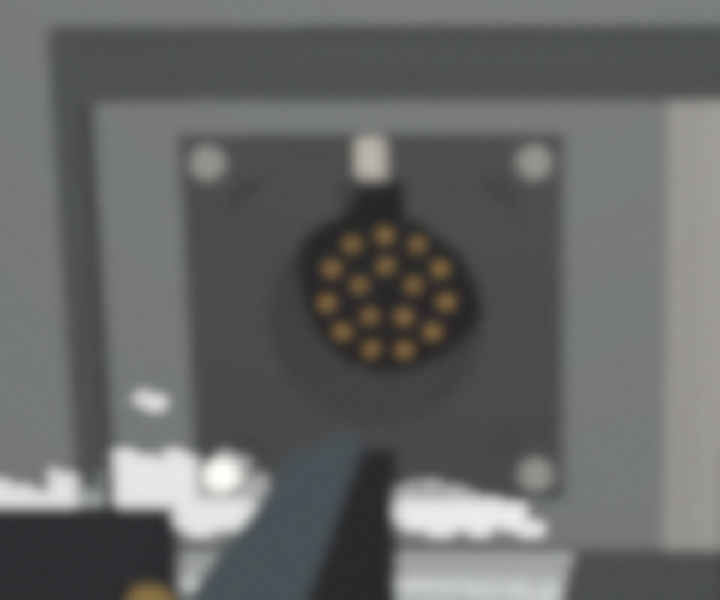

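Run:
```python
from h import *
c=np.load("w3.npz")
F=lambda u,v:(230+(u+.5)/6-.5,140+(v+.5)/6-.5)
S=[plane(c,F(*q),.086)[:2] for q in [(207,162),(533,162),(535,473),(222,472)]]
A=np.c_[S[2]-S[0],-(S[3]-S[1])];t=np.linalg.solve(A,S[1]-S[0]);O=S[0]+t[0]*(S[2]-S[0])
print(np.round(S,4).tolist(),"ctr",O,np.mean(S,0))
for i in range(4):
    dd=S[(i+1)%4]-S[i];print(np.linalg.norm(dd),np.degrees(np.arctan2(dd[1],dd[0])))
P=[plane(c,F(*q),.085)[:2] for q in [(180,135),(563,135),(560,495),(200,495)]]
print("plate",np.mean(P,0),[np.linalg.norm(P[(i+1)%4]-P[i]).round(4) for i in range(4)])
for n,q in dict(mark=(371,160),keyw=(377,200)).items():
    m=plane(c,F(*q),.085)[:2];v=m-O;print(n,m,np.linalg.norm(v),np.degrees(np.arctan2(v[1],v[0])))
# bore right and left extremes
for q in [(300,260),(478,300),(390,368)]:
    m=plane(c,F(*q),.085)[:2];print(np.linalg.norm(m-O))
a=np.radians(15.5);d=np.array([np.sin(a),-np.cos(a)])
for z,q in ((.091,(668,300)),): print("cover edge",(plane(c,F(*q),z)[:2]-O)@d)
```

```text
[[0.5829, -0.0266], [0.5956, -0.0723], [0.5501, -0.0851], [0.5375, -0.0395]] ctr [ 0.56648568 -0.05582688] [ 0.56651201 -0.0558611 ]
0.0473447076922353 -74.44087679854607
0.04725381531452305 -164.2653845640944
0.04728036154091199 105.36549957704706
0.047094281459998465 15.813823667588403
plate [ 0.56650185 -0.0559998 ] [np.float64(0.0556), np.float64(0.0549), np.float64(0.0547), np.float64(0.0549)]
mark [ 0.58936708 -0.04946179] 0.023750223480257637 15.545376932234875
keyw [ 0.58389217 -0.05175534] 0.017876335442345983 13.165304813327516
0.014017262678372682
0.015651641730356557
0.007823916982172774
cover edge 0.043216401104682806
```

The cover's near edge sits 43.2 mm from the port centre. That puts the cover at 0.078 open, at its stop, so it had started about 6.5 mm open. The port is at about (0.5665,-0.056) and the keyway yaw is about 15.6°. Next I'll look at the plug.

Run:
```python
from rig import arm
from h import *
R=down(-74.5)
arm.grip(0.065)
arm.move_to([0.505,0.2685,0.20],R)
c=arm.get_calibration("wrist");im=arm.snapshot("wrist");cv2.imwrite("pics/w4.png",im[:,:,::-1])
np.savez("w4.npz",intrinsics=c["intrinsics"],cam_to_world=c["cam_to_world"])
t=arm.snapshot("top");cv2.imwrite("pics/top4.png",t[:,:,::-1])
print(arm.current_t(),arm.current_ee_pos(),proj(c,[.505,.2685,.086]))
cv2.imwrite("pics/top4c.png",cv2.resize(t[110:230,300:450,::-1],None,fx=5,fy=5,interpolation=cv2.INTER_CUBIC))
cv2.imwrite("pics/w4c.png",cv2.resize(im[130:250,260:390,::-1],None,fx=5,fy=5,interpolation=cv2.INTER_CUBIC))
```

```text
10.6917 [0.50562426 0.26743162 0.19998634] [322.98125102 194.77237913]
```

View pics/w4.png

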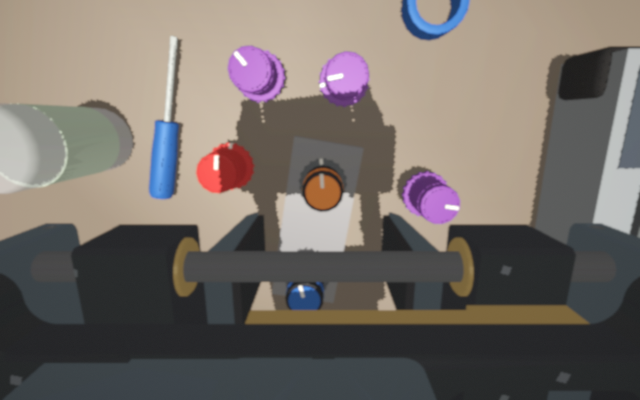

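View pics/w4c.png

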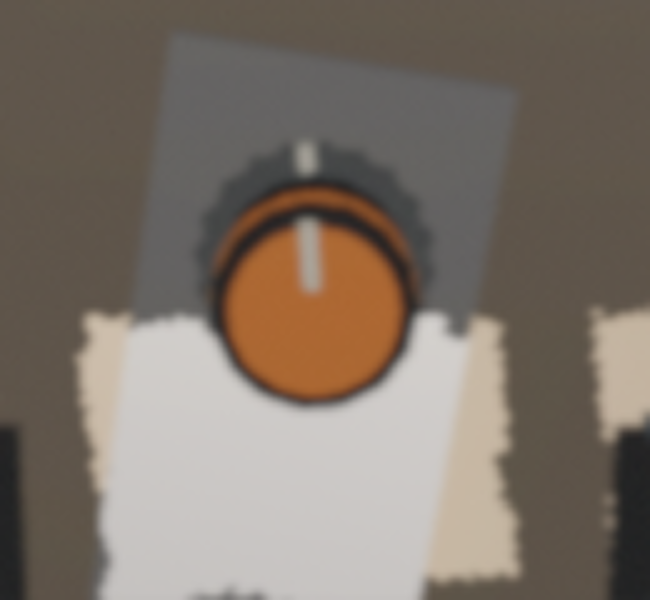

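View pics/top4c.png

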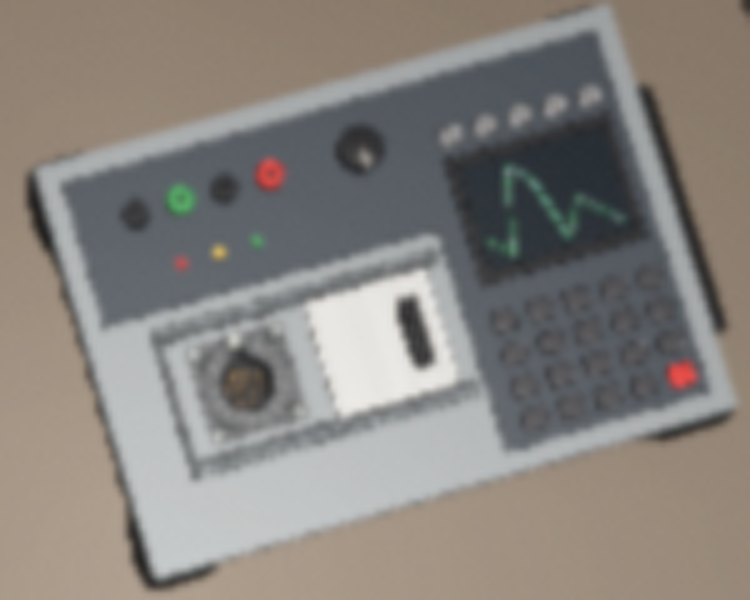

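The wrist crop shows the orange-topped plug at (322.4,190), with its white line pointing up at (306,158)-(310,290) in the crop. The red plug (225,168), purple plugs and blue plug (304,296) are all clear of the fingers. In the top view the port sits at crop (247,382).

Run:
```python
from rig import arm
from h import *
c=np.load("w4.npz")
F=lambda u,v:(260+(u+.5)/5-.5,130+(v+.5)/5-.5)
im=cv2.imread("pics/w4c.png");hs=cv2.cvtColor(im,cv2.COLOR_BGR2HSV)
m=cv2.inRange(hs,(5,140,90),(22,255,255));m[:212]=0
m=cv2.morphologyEx(m,cv2.MORPH_CLOSE,np.ones((35,35)))
cn=max(cv2.findContours(m,cv2.RETR_EXTERNAL,cv2.CHAIN_APPROX_NONE)[0],key=cv2.contourArea)
e=cv2.fitEllipse(cn);print(e)
O=plane(c,F(*e[0]),.086);print("plug",O)
w=cv2.inRange(hs,(0,0,130),(180,60,255));
k=w.copy();k[:212]=0;k[300:]=0;k[:,:290]=0;k[:,330:]=0
y,x=np.nonzero(k);a=plane(c,F(x[y<240].mean(),y[y<240].mean()),.086);b=plane(c,F(x[y>270].mean(),y[y>270].mean()),.086)
yaw=lambda v:np.degrees(np.arctan2(v[1],v[0]))
print("line",yaw(a-b),"ctr->outer",yaw(a-O),np.linalg.norm(a-O))
f=plane(c,F(306,158),.043);print("flange",yaw(f-O),np.linalg.norm((f-O)[:2]))
ct=arm.get_calibration("top")
B=lambda u,v:(300+(u+.5)/5-.5,110+(v+.5)/5-.5)
print("top port",plane(ct,B(247,382),.085))
print("top screws",[plane(ct,B(*q),.086)[:2].round(4).tolist() for q in [(195,356),(279,330),(301,408),(217,434)]])
```

```text
((313.7536315917969, 301.0325927734375), (190.60572814941406, 192.5080108642578), 4.371162414550781)
plug [0.50925992 0.27026315 0.086     ]
line 18.992843474545296 ctr->outer 20.163829093399706 0.01294768747879276
flange 19.891736546340105 0.020289545899630185
top port [ 0.56573308 -0.0564643   0.085     ]
top screws [[0.5805, -0.0276], [0.5946, -0.0748], [0.5507, -0.0863], [0.5367, -0.0392]]
```

Run:
```python
from rig import arm
from h import *
R=down(-70.3)
p=np.array([.5096,.2693,.0])
arm.move_to(p+[0,0,.135],R); arm.sleep(.15)
c=arm.get_calibration("wrist");im=arm.snapshot("wrist");cv2.imwrite("pics/w5.png",im[:,:,::-1])
np.savez("w5.npz",intrinsics=c["intrinsics"],cam_to_world=c["cam_to_world"])
print(arm.current_t(),arm.current_ee_pos(),proj(c,[.5093,.2703,.086]))
```

```text
11.2583 [0.51060817 0.26956466 0.13688156] [322.89809582 216.24798181]
```

View pics/w5.png

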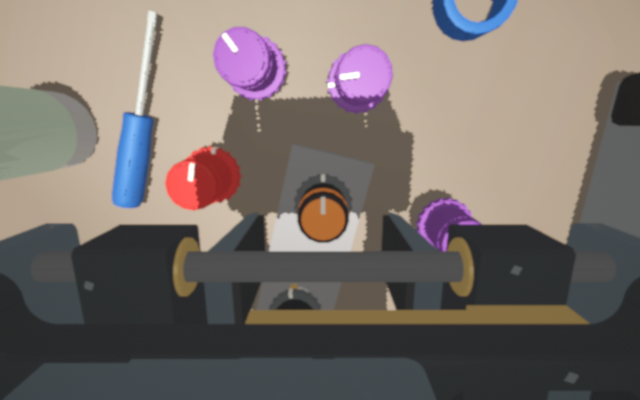

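The plug top is at (323,216), matching the prediction (322.9,216.2), and its key line is upright in the frame. I'll grasp it.

Run:
```python
from rig import arm
from h import *
p=np.array([.5096,.2693,.0]);R=down(-70.3)
arm.move_l(p+[0,0,.048],R,feed=.1)
arm.sleep(.2);print(arm.current_ee_pos(),np.round(arm.current_force(),2))
arm.grip(0.0);print(arm.current_width(),np.round(arm.current_force(),2))
arm.move_l(p+[0,0,.19],feed=.2);arm.sleep(.1)
print(np.round(arm.current_force(),2),np.round(arm.current_torque(),3),arm.current_t(),arm.current_width())
c=arm.get_calibration("wrist");im=arm.snapshot("wrist");cv2.imwrite("pics/w6.png",im[:,:,::-1])
s=arm.snapshot("side");cv2.imwrite("pics/s6.png",cv2.resize(s[90:210,230:390,::-1],None,fx=4,fy=4))
np.savez("w6.npz",intrinsics=c["intrinsics"],cam_to_world=c["cam_to_world"])
```

```text
[0.50988631 0.26940897 0.04851818] [-0.36  0.28  0.61]
0.03721782155533924 [ 0.23 -0.1   0.61]
[ 0.28 -0.09 -2.2 ] [-0.064  0.2   -0.007] 13.9667 0.03720950131595142
```

View pics/w6.png

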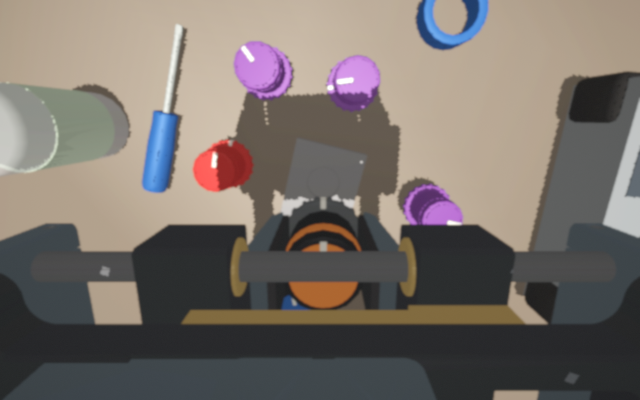

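View pics/s6.png

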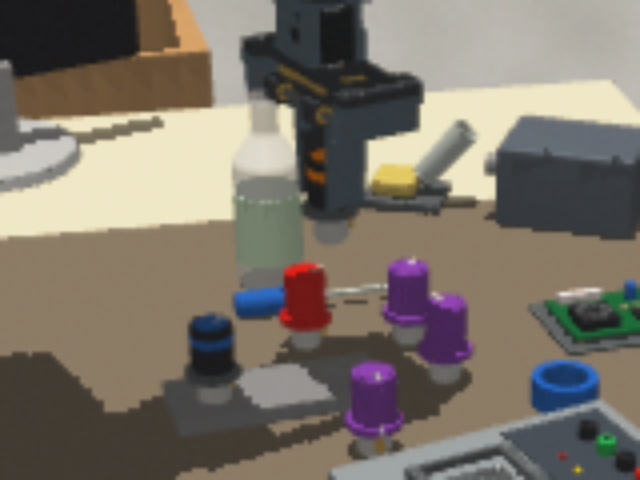

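The plug is gripped: width 37.2 mm, -2.2 N change from its weight. Its key line is at (323,200)-(323,245), in line with tool x. I'll take it to the port and descend while watching the force.

Run:
```python
from rig import arm
from h import *
R=down(15.6-90)
P=np.array([.5668,-.0569,0])
arm.move_to(P+[0,0,.145],R);arm.sleep(.15)
f0=np.array(arm.current_force());print(arm.current_t(),arm.current_ee_pos(),np.round(f0,2))
c=arm.get_calibration("wrist");im=arm.snapshot("wrist");cv2.imwrite("pics/w7.png",im[:,:,::-1])
np.savez("w7.npz",intrinsics=c["intrinsics"],cam_to_world=c["cam_to_world"])
s=arm.snapshot("side");cv2.imwrite("pics/s7.png",cv2.resize(s[140:240,290:410,::-1],None,fx=5,fy=5))
for z in (.132,.127,.124,.122,.120,.118):
    arm.move_l(P+[0,0,z],feed=.03);f=np.array(arm.current_force())-f0
    print(z,np.round(arm.current_ee_pos(),4),np.round(f,2))
    if f[2]>10 or np.hypot(*f[:2])>8: break
np.save("f0.npy",f0);print(arm.current_t())
```

```text
15.4833 [ 0.56697277 -0.05573796  0.14517449] [ 0.11 -0.27 -1.42]
0.132 [ 0.5668 -0.0569  0.1319] [0.02 0.36 0.56]
0.127 [ 0.5667 -0.0569  0.1268] [-0.25  0.44 -0.72]
0.124 [ 0.5667 -0.0569  0.1238] [0.03 0.35 0.35]
0.122 [ 0.5667 -0.0569  0.1219] [-0.75  0.01 -0.75]
0.12 [ 0.5667 -0.0569  0.1199] [-0.44  0.01  0.03]
0.118 [ 0.5671 -0.0569  0.118 ] [ 2.38  0.65 -1.68]
17.4833
```

View pics/w7.png

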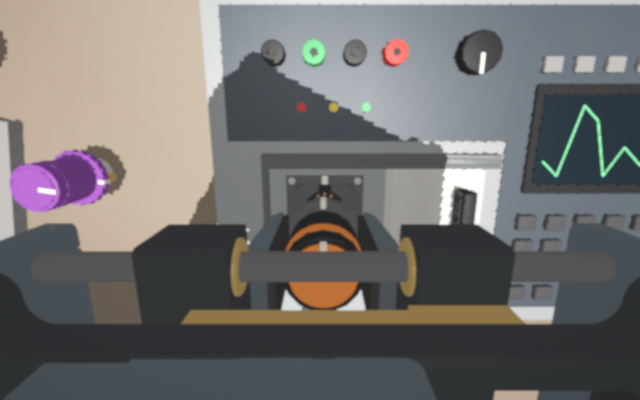

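View pics/s7.png

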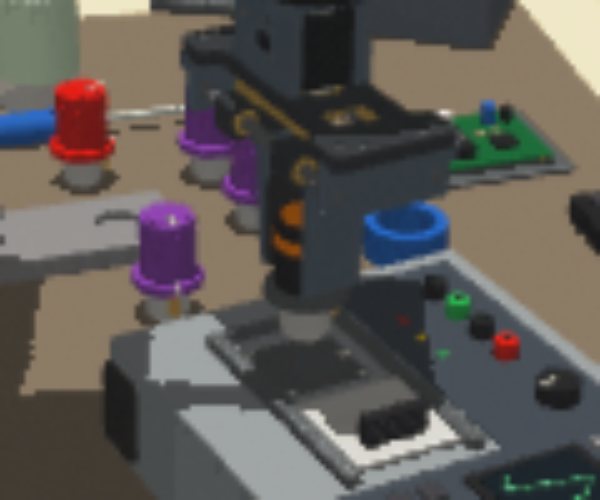

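The key line lines up with the keyway mark at column 323. The spigot has entered the bore with about 2.4 N of side force towards +x, so I'll ease that and continue down.

Run:
```python
from rig import arm
from h import *
f0=np.load("f0.npy");P=np.array([.5673,-.0568,0])
for z in (.118,.1165,.115,.1135,.112,.110,.108,.106):
    arm.move_l(P+[0,0,z],feed=.03);f=np.array(arm.current_force())-f0
    print(z,np.round(arm.current_ee_pos(),4),np.round(f,2),np.round(arm.current_torque(),2))
    if f[2]>10 or np.hypot(*f[:2])>8: break
    P[:2]+=np.clip(f[:2]*.00012,-.0004,.0004)
np.save("P.npy",P);print(arm.current_t())
```

```text
0.118 [ 0.5673 -0.0568  0.118 ] [ 1.8   0.77 -0.38] [ 0.01 -0.13  0.01]
0.1165 [ 0.5674 -0.0567  0.1164] [ 0.84  0.3  -0.2 ] [-0.   -0.05 -0.06]
0.115 [ 0.5675 -0.0567  0.1149] [ 0.02  1.5  -0.77] [-0.07  0.06  0.01]
0.1135 [ 0.5675 -0.0564  0.1134] [-0.2   0.6   0.42] [-0.04  0.16 -0.05]
0.112 [ 0.5675 -0.0564  0.1119] [-0.7   0.1   0.02] [-0.04  0.13  0.01]
0.11 [ 0.5675 -0.0564  0.1099] [-0.11  0.19 -0.01] [-0.11  0.06  0.03]
0.108 [ 0.5675 -0.0564  0.1079] [ 0.2  0.  -0.3] [-0.08  0.05  0.02]
0.106 [ 0.5675 -0.0564  0.1059] [ 0.98  0.16 -0.29] [-0.04  0.05  0.01]
19.4833
```

The key slipped in with no axial resistance below the rim contact height. I'll press on against the contacts to the flange.

Run:
```python
from rig import arm
from h import *
f0=np.load("f0.npy");P=np.load("P.npy")
for z in (.104,.102,.100,.099,.098,.0973,.0966,.096,.0955,.095):
    arm.move_l(P+[0,0,z],feed=.02);f=np.array(arm.current_force())-f0
    print(z,np.round(arm.current_ee_pos(),4),np.round(f,2))
    if f[2]>18 or np.hypot(*f[:2])>10: break
    P[:2]+=np.clip(f[:2]*.00012,-.0004,.0004)
P[2]=z;np.save("Pend.npy",P);arm.sleep(.3);print(np.round(arm.current_force()-f0,2),arm.current_width(),arm.current_t())
im=arm.snapshot("wrist");cv2.imwrite("pics/w8.png",im[:,:,::-1])
s=arm.snapshot("side");cv2.imwrite("pics/s8.png",cv2.resize(s[140:240,290:410,::-1],None,fx=5,fy=5))
```

```text
0.104 [ 0.5678 -0.0564  0.1041] [0.64 1.27 0.69]
0.102 [ 0.5678 -0.0563  0.1021] [ 0.32 -1.33  4.17]
0.1 [ 0.5678 -0.0564  0.1   ] [-0.33  0.36  5.99]
0.099 [ 0.5678 -0.0563  0.0991] [-0.36 -0.72  6.88]
0.098 [ 0.5678 -0.0564  0.0981] [-0.21  0.25  7.04]
0.0973 [ 0.5679 -0.0564  0.098 ] [-2.96  0.88 17.34]
0.0966 [ 0.5679 -0.0564  0.0979] [-4.66  0.34 25.58]
[-4.67  0.84 25.58] 0.037750239828239975 21.5333
```

View pics/w8.png

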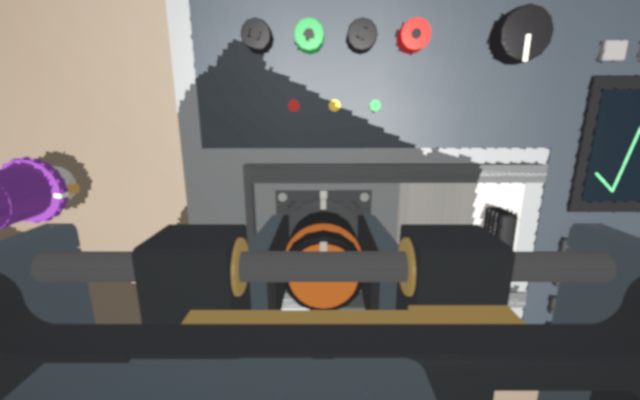

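View pics/s8.png

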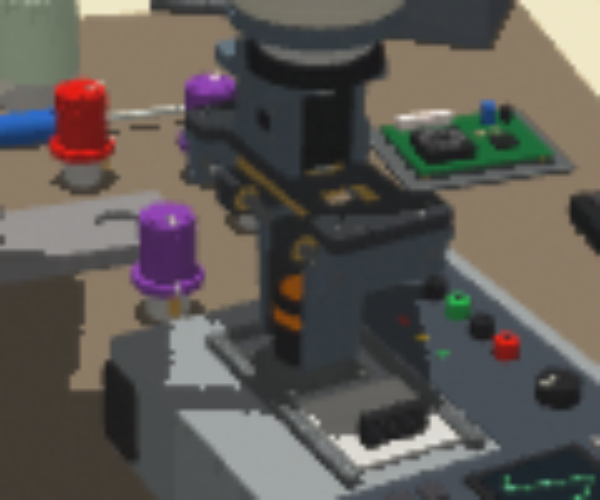

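The flange is on the rim. The spring force climbed from about 3.6 N to 7 N over 6 mm, then hit a hard stop, and the push holds steady at 25.6 N. The side crop shows the flange flush and the cover still open. I'll hand in.

Run:
```python
from rig import arm
print(arm.current_force(),arm.current_width(),arm.current_t());arm.sign_off()
```

```text
[-4.95338174  0.22519878 24.4961801 ] 0.037520956049595516 21.6333
the job is handed in; nothing more can be done
```

I slid the cover open to its stop, then took the orange-banded plug from the rack and turned it about 4° to match the keyway. I pressed it fully home and handed the job in at 21.6 s, still gripping the plug and pressing it down.

- **Cover:** its edge was 43.2 mm from the port centre, which means 0.078 m open. The hand moved it only 71.5 mm, because the cover had started about 6.5 mm open. It still looked open in the last pictures.
- **Plug:** nothing resisted it at the height where the key would have caught on the rim. The push then rose from about 4 to 7 N as the contacts compressed, and stopped hard at the expected height. It held at about 25 N with some 5 N sideways, and the grip was steady at 37.5 mm.
- **Disagreement:** the wrist and top cameras put the plug about 4 mm apart in x. I used the wrist view, and a second, closer look confirmed it.
- **Other things:** I touched nothing else on purpose. The purple and red look-alikes in view stood where they were; I took no final picture of the whole bench.

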